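Gauge the green glass block in the stained-glass studio

TASK

The green glass block on the gauging plate has sat under its weight long enough: lift the weight off and set it down gently, upright, on the cork mat. Then stand the yellow bridge gauge squarely astride the middle of the green block, both legs flat on the plate, so that its sprung foot reads the block's height, and leave it standing there. Do not drop anything, do not shift the glass, and leave everything else where it is.

Things in the scene. Friction and masses are not known exactly. Their poses are not given: they have to be found in the camera images.
- plate: Fixed aluminium gauging plate on the bench, 190 (x) x 350 (y) x 12 mm thick; along its far (+x) edge a dark fence 12 mm wide, its top 28 mm above the bench. Origin: centre of its underside, at bench level. Three glass blocks lie on it side by side, lengthwise along the plate's x, centres about 105 mm apart along its y.
- green_block: Loose block of green slab glass, 140 (x) x 46 (y) x 30 mm high, lying flat on the plate, with the weight standing on its middle; it may have any of the three places. Origin: centre of its underside.
- amber_block: Loose block of amber-brown glass, 140 (x) x 46 (y) x 26 mm high, on the plate beside the others. Bystander. Origin: centre of its underside.
- blue_block: Loose block of blue glass, 140 (x) x 46 (y) x 34 mm high, on the plate beside the others. Bystander. Origin: centre of its underside.
- weight: Loose dark steel weight, about 0.75 kg, that presses on the green block: a foot 90 (x) x 40 (y) x 35 mm high, and on it an upright red grip 50 (x) x 16 (y) mm, from 35 to 80 mm above the origin. Origin: centre of its underside. Pinch the red grip across its 16 mm (y).
- mat: Fixed cork mat on the bench, 150 (x) x 130 (y) x 4 mm thick, on the left or the right of the plate. Origin: centre of its underside; top 4 mm higher.
- gauge: Loose yellow bridge gauge, 0.6 kg, on the bench across the plate from the mat. Two legs 70 (x) x 10 (y) x 77 mm high at y = +-51 mm (92 mm clear between), a bridge 36 x 112 mm at 75 to 91 mm height, on it a black grip 16 (x) x 60 (y) mm from 91 to 136 mm height: pinch across its 16 mm (x). Origin: midway between the legs, level with their undersides. Astride a block its y lies across the block.
- gauge_foot (a joint): Gauge reading: how far its sprung foot (26 mm steel disc, midway between the legs) is pushed up, m, 0 to 0.045. At 0 the disc is 5 mm above the legs' undersides, so with both legs on the plate it reads the block's height less 5 mm. The spring gives about 2 N; the gauge's own weight holds it down.
- foot_tip (a point): Centre of the underside of the gauge's sprung foot.
- oil_bottle: Loose amber bottle, 56 mm diameter, 170 mm high, standing near the robot beside the plate. Bystander. Origin: centre of its underside.
- tin: Loose tin can, 66 mm diameter, 90 mm high, standing near the robot on the other side from the bottle. Bystander. Origin: centre of its underside.
- brush_pot: Loose blue ceramic pot, 76 mm diameter, 110 mm high, on the far side of the bench. Bystander. Origin: centre of its underside.
- jar: Loose glass jar, 60 mm diameter, 100 mm high, between the robot and the plate. Bystander. Origin: centre of its underside.
- lamp_stand: Fixed white bench lamp beyond the plate, left or right: base 90 mm diameter, upright column 16 mm diameter rising to 290 mm, its head (80 mm diameter, 260 to 320 mm high) 90 mm beyond (+x). Too tall to carry things over: pass in front. Origin: centre of the base's underside.
- spool: Loose grey spool standing on end, 80 mm diameter, 52 mm high, at a far side of the bench. Bystander. Origin: centre of its underside.
- sanding_block: Loose wooden sanding block, 60 (x) x 110 (y) x 34 mm, at the other far side. Bystander. Origin: centre of its underside.
- hammer: Loose hammer lying flat, about 280 mm long, at the left side of the bench. Bystander.
- wrench: Loose wrench lying flat, about 200 mm long, at the right side of the bench. Bystander.
Mind the look-alikes: they are no part of the job. Of the things like the gauge, leave any that is pink or purple; of the rest the larger one is meant.

How it is judged:
By the outcome, as a careful person would: the job done as asked, in the order asked, and still so for the second after the job is handed in, with the robot touching nothing.
It also fails if it takes over 64 s, if anything falls off the work surface, if the arm or the gripper's body presses on something with over 40 N, if the wrist force passes 120 N, or if a joint passes its speed limit or range.

ROBOT

A 6-joint arm with a two-finger parallel gripper is mounted at the origin on the work surface. World frame = base frame: x ahead of the robot, y to its left, z up, the work surface at z = 0. Lengths are in m, angles in rad, forces in N, time in s.
With the tool pointing down it reaches from about 0.3 to 0.775 m from the base axis. Payload 14.6 kg.
Tool frame: the origin (TCP) lies at the very end of the fingers, on their centre line; the grasp point (between the pads) lies 19 mm behind it; z points along the fingers, y is the line along which they close (so a half turn about z gives the same grasp; the last joint's range is limited). The gripper opens to 94 mm and grips with 3 to 60 N. Pads are 16 mm wide; open, the fingers measure 119 mm over their backs; the gripper's body (75 mm by 177 mm) begins 78 mm behind the grasp point.
Start: joints at [1.109, 0.3, 1.521, -0, 1.321, -0.067], TCP at [0.212, 0.508, 0.205] pointing down, gripper open.
Joint ranges: [-3.03, 3.03], [-0.79, 2.21], [0.23, 2.52], [-1.04, 4.18], [0, 3.07], [-2.55, 2.55]. Speed limits (rad/s): [2.22, 2.22, 2.57, 3.14, 3.14, 3.14].

INTERFACE

Orientations are given as [roll, pitch, yaw] about the fixed x, y, z axes, in that order (R = Rz(yaw) Ry(pitch) Rx(roll)).
In Python, from station import ctrl gives the robot as it stands.
- The arm moves only by the tool move_arm, never from a script. Its argument "increments" is a list of rows, each a list of 7 numbers: the opening, from 0 (shut) to 1 (fully open), then the shift along the tool's x, y, z in units of 50 mm (1.0 is 50 mm), then the turn, a rotation vector about the tool's x, y, z in rad. In form: [[claw, tx, ty, tz, rx, ry, rz], ...]. A call has 1 to 20 rows; each row shifts and turns the commanded pose from where the row before left it, along the tool's axes as they then stand; what a row does not reach is not made up. A row lasts 1/10 s, in which the tool goes at most 50 mm and 8.59 degrees, less where a joint would pass 70% of its speed; a pose out of reach is approached as far as the arm can. A call is refused whole if a number of a shift passes 1 or a number of a turn 0.15, either way. A call with a gripper value outside its range is refused whole. The fingers move at their own pace and stop on an object; "force" is the grip in N (left out, the last holds). Time passes only in rows, so rows that do not move let the fingers close. It gives the time, the measured TCP pose, the force, the opening and the grip force at its end, in the units of the state.
- ctrl.get_obs(): the state, without advancing time (a new reading comes with each control period).
- ctrl.camera(name): name is "scene" or "top" or "wrist"; returns a dict with "color" (384x512x3 uint8, blue, green, red), "K" (3x3 intrinsics, pixels), "pose" (4x4, takes a point from camera to world coordinates); the wrist camera has in their place "tool_from_camera" (4x4, takes a point from camera to tool coordinates, whose origin is the TCP and whose axes are the flange's). Camera axes: x right, y down, z forward; pixel columns grow to the right and rows downward; lengths in m; the calibration is good to about 2 mm. A picture is of the moment at which its call begins: read the wrist's pose just before it. There is no depth.
- ctrl.hand_in(): hands the job in; it is judged then, once.
Trained networks look in a picture, given as the dict that the camera call returned (one of the last four; its "shot" number tells which), for a name from the list of things; names that differ only in an ending like _2 or _b are one class to them, and where a whole thing is asked for, a point or a joint stands for the part that bears it (a point fixed in the world has none). Each returns a list of dicts, best first, with "conf" (0 to 1); they miss things now and then, are a little off and sometimes report something else, mostly with a low value. They report only what shows in the picture. A call takes as long as a camera call. They do not tell look-alikes from the thing itself.
- ctrl.cut_out(name, picture): "mask" (384x512 bool, what is visible of it) and "centre" ([row, column] in pixels, amid what is visible of it).
The state is a dict: "time_s": time; "qpos": joint angles; "joint_vel": joint speeds; "tau": joint torques, N m; "ee_pos": TCP position; "eef_rot": TCP orientation; "force": force on the tool from outside, world axes, zero at the start; "moment": the same for the moment, N m; "grip_width": finger opening in m; "grip_force": force on a finger pad.
Only numpy, scipy, OpenCV 4.12 (cv2) and the standard library are available. Lean on these libraries where they do the work, as an engineer would, in place of code of your own. Each camera call takes 0.05 s, during which the arm holds its last target. There are 200 camera calls.

## Working session

There is one attempt and no reset: what is moved stays moved. The work goes in short steps, Python scripts to look and compute and a tool call to move; the robot and the scene stay as the last step left them, time stands still between calls to the robot, and variables do not carry over. Pictures are saved under pics/ and viewed, at most 14 in all, crops included, and the job is handed in when it is done.

Besides the shell and the picture viewer there is one more tool, called after "Emit:" as a command line: name --pt "numbers of a row" for each row, then --argument value for the rest. move_arm: Moves the arm, as the interface text tells. Its arguments: {"type":"object","properties":{"increments":{"type":"array","items":{"type":"array","items":{"type":"number"}}},"force":{"type":"number"}},"required":["increments"]}

```bash
mkdir -p pics; cat > h.py <<'E'
import numpy as np, cv2
from station import ctrl
def ray(p,uv):
    K=np.array(p["K"]);T=np.array(p["pose"])
    d=T[:3,:3]@np.linalg.solve(K,[uv[0],uv[1],1.]);return T[:3,3],d
def at(p,uv,z):
    o,d=ray(p,uv);return o+d*(z-o[2])/d[2]
def proj(p,P):
    T=np.linalg.inv(np.array(p["pose"]));c=T[:3,:3]@np.array(P)+T[:3,3];q=np.array(p["K"])@c;return q[:2]/q[2]
E
python3 - <<'E'
from h import *
o=ctrl.get_obs();print(o)
ims=[]
for n in("top","scene"):
    p=ctrl.camera(n);ims.append(p["color"]);print(n,np.round(p["pose"],3).tolist(),np.round(p["K"],1).tolist())
    cv2.imwrite(f"pics/{n}.png",cv2.resize(p["color"],(800,600),interpolation=cv2.INTER_CUBIC))
    for k in("weight","gauge","green_block","amber_block","blue_block","mat","plate","lamp_stand"):
        for r in ctrl.cut_out(k,p):
            m=r["mask"].astype('uint8');x=cv2.minAreaRect(cv2.findNonZero(m)) if m.any() else None
            print(k,round(r["conf"],2),np.round(r["centre"],1),x and np.round(np.hstack([*x]),1))
E
```

```text
{'time_s': 0.0, 'qpos': array([ 1.10944321e+00,  3.00486789e-01,  1.52157617e+00, -2.02821532e-05,
        1.32065246e+00, -6.65772761e-02]), 'joint_vel': array([ 8.92451155e-04, -4.45529282e-04, -8.98757374e-05,  2.61596345e-04,
       -2.54470092e-04, -2.38664363e-04]), 'tau': array([-7.10666809e-04, -5.31784666e+01, -3.52735770e+01,  7.07986252e-02,
        2.43898766e-02, -5.03134046e-06]), 'ee_pos': array([0.21141576, 0.50747381, 0.20487979]), 'eef_rot': array([-3.14047107e+00, -5.50937168e-05,  2.74682181e+00]), 'force': array([-0.77860872,  0.33989724,  0.34756741]), 'moment': array([-0.03018547, -0.02750097, -0.01867816]), 'grip_force': 0.0, 'grip_width': 0.09407675293248614}
top [[-0.004, -0.997, 0.078, 0.336], [-1.0, 0.003, -0.016, 0.019], [0.016, -0.078, -0.997, 1.408], [0.0, 0.0, 0.0, 1.0]] [[407.3, 0.0, 255.6], [0.0, 407.3, 189.0], [0.0, 0.0, 1.0]]
weight 0.6 [148.8 233.6] [235.5 148.5  27.   11.   90. ]
gauge 0.87 [217.1 368.2] [365.8 215.1  17.   30.   63.4]
gauge 0.63 [207.5 289. ] [287.  209.5  23.4  11.1  87.3]
gauge 0.62 [178.6 368.8] [365.3 178.4  20.2  39.9  79.9
[... 960 characters left out ...]
weight 0.46 [181.  382.3] [382.1 182.   22.4  23.1  10.3]
gauge 0.96 [173.6 148.6] [149.7 175.7  37.9  34.9  77.5]
gauge 0.8 [210.2 132.1] [132.1 211.3  19.1  33.6  37.4]
gauge 0.79 [229.3 145.7] [149.3 230.7  43.5  46.9  56.3]
gauge 0.37 [155.7 377.5] [381.7 174.7  44.8  94.2  19.4]
green_block 0.91 [212.7 293.8] [289.5 206.8  43.   16.6  36.9]
amber_block 0.65 [221.9 260.8] [263.8 217.6  41.6  16.4  36.9]
blue_block 0.7 [233.3 239.9] [238.  231.6  43.9  18.7  38.7]
mat 0.98 [168.7 331.4] [330.7 169.7  46.5  22.2  29.7]
mat 0.28 [217.7 262.5] [263.8 217.7  41.3  15.7  37.9]
plate 0.82 [233.2 261.6] [266.5 225.8  49.8 115.4  60.5]
lamp_stand 0.76 [156.7 373.9] [381.4 174.7  44.2  93.8  19.9]
```

View pics/top.png

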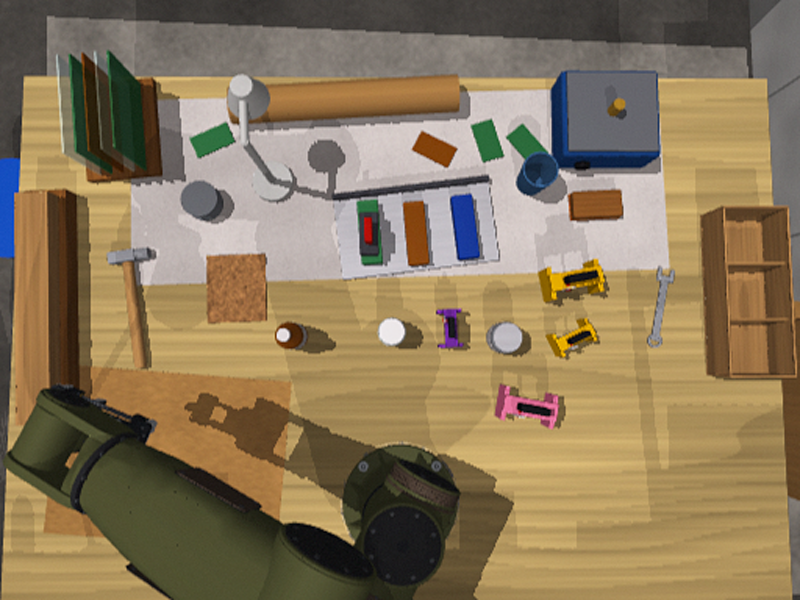

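View pics/scene.png

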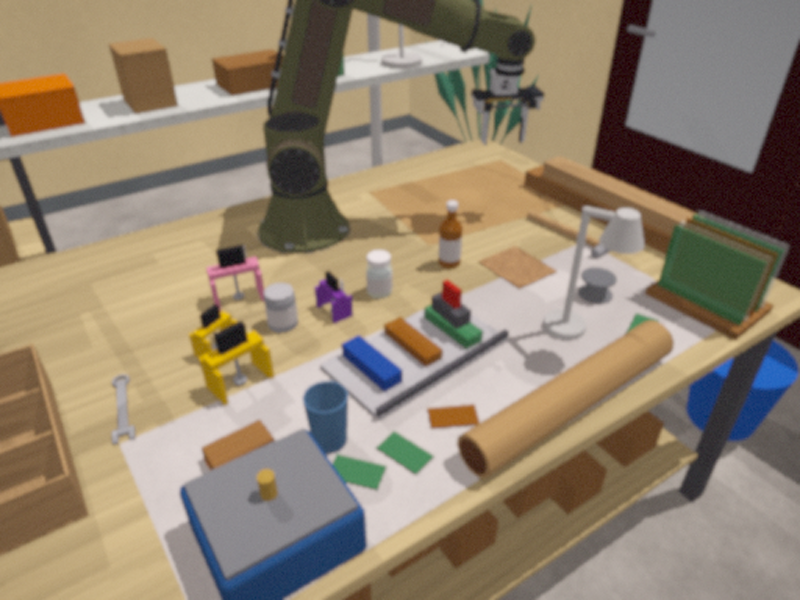

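Top view (800×600 scale): the green block with the dark, red-gripped weight is the leftmost block at (369,232), and the mat is at (237,288). Gauge candidates are:
- large yellow at (573,280)
- small yellow at (575,337)
- pink at (528,405)
- purple at (451,328)

I choose the large yellow at (573,280). The lamp is behind and to the left, with its base at (272,182).

```bash
python3 - <<'E'
from h import *
p=ctrl.camera("top");im=p["color"];cv2.imwrite("pics/crop.png",cv2.resize(im[95:245,200:400],(800,600),interpolation=cv2.INTER_CUBIC))
hsv=cv2.cvtColor(im,cv2.COLOR_BGR2HSV)
def rect(lo,hi,box,z,name):
    x0,y0,x1,y1=box;m=np.zeros(im.shape[:2],'uint8');m[y0:y1,x0:x1]=cv2.inRange(hsv,np.array(lo),np.array(hi))[y0:y1,x0:x1]
    n,l,s,c=cv2.connectedComponentsWithStats(m);k=1+np.argmax(s[1:,4]);q=cv2.findNonZero((l==k).astype('uint8'))
    b=cv2.boxPoints(cv2.minAreaRect(q));W=np.array([at(p,u,z)[:2] for u in b]);e=np.diff(np.vstack([W,W[:1]]),axis=0)
    i=np.argmax(np.linalg.norm(e,axis=1));mean=at(p,q.reshape(-1,2).mean(0),z)[:2]
    print(name,"rectc",W.mean(0).round(4),"mean",mean.round(4),"sizes",np.linalg.norm(e[:2],axis=1).round(3),"longdir deg",np.degrees(np.arctan2(e[i,1],e[i,0])).round(1)%180)
rect((0,150,90),(6,255,255),(220,120,255,170),.122,"redgrip")
rect((45,80,30),(85,255,255),(220,115,255,175),.042,"green")
rect((5,120,50),(20,255,255),(250,120,282,175),.038,"amber")
rect((105,120,50),(130,255,255),(282,115,315,175),.046,"blue")
rect((0,0,0),(180,255,75),(350,160,390,195),.136,"gaugegrip")
rect((20,120,80),(35,255,255),(340,155,395,200),.085,"gaugeyellow")
rect((0,0,0),(180,255,75),(350,196,390,235),.1,"smallgrip")
for k,z in(("mat",.004),):
    r=ctrl.cut_out(k,p)[0];q=cv2.findNonZero(r["mask"].astype('uint8'));b=cv2.boxPoints(cv2.minAreaRect(q));W=np.array([at(p,u,z)[:2] for u in b]);print(k,W.round(3).tolist(),W.mean(0))
for n,u in dict(bottle=(289/1.5625,335/1.5625),jar=(392/1.5625,332/1.5625)).items(): print(n,at(p,u,.14).round(3))
print("lampbase",at(p,(272/1.5625,182/1.5625),.01).round(3),"plate corners",[at(p,(a/1.5625,b/1.5625),.012).round(3)[:2].tolist() for a,b in((333,196),(490,178),(498,258),(342,278))])
E
```

```text
redgrip rectc [0.5716 0.0637] mean [0.5722 0.0636] sizes [0.013 0.052] longdir deg 0.0
green rectc [0.5604 0.0608] mean [0.5358 0.0527] sizes [0.045 0.096] longdir deg 4.599999999999994
amber rectc [ 0.5802 -0.0385] mean [ 0.5798 -0.0383] sizes [0.045 0.14 ] longdir deg 4.699999999999989
blue rectc [ 0.5926 -0.144 ] mean [ 0.5922 -0.1442] sizes [0.049 0.141] longdir deg 6.800000000000011
gaugegrip rectc [ 0.473  -0.3666] mean [ 0.473  -0.3659] sizes [0.068 0.016] longdir deg 101.1
gaugeyellow rectc [ 0.462  -0.3593] mean [ 0.4593 -0.3611] sizes [0.162 0.106] longdir deg 89.9
smallgrip rectc [ 0.353  -0.3704] mean [ 0.3526 -0.3699] sizes [0.05  0.013] longdir deg 116.0
mat [[0.544, 0.645], [0.567, 0.554], [0.311, 0.484], [0.289, 0.575]] [0.4276903  0.56451333]
bottle [0.357 0.218 0.14 ]
jar [0.362 0.014 0.14 ]
lampbase [0.7  0.28 0.01] plate corners [[0.668, 0.144], [0.708, -0.207], [0.528, -0.222], [0.484, 0.123]]
```

View pics/crop.png

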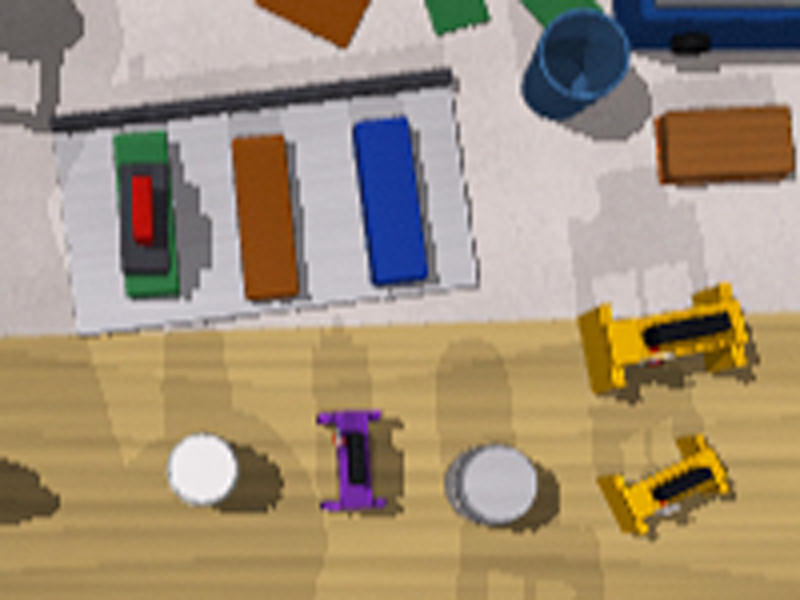

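The crop confirms the choice: the large yellow gauge is at crop (665,335) and the small one at (670,485). The weight's red grip is at (142,210) on the green block, aligned with it at about 4.6° yaw. I'm moving above the weight and will check again from there.

Emit:
move_arm --pt "1 0 0 -0.3 0 0 -0.118" --pt "1 0 0 -0.3 0 0 -0.118" --pt "1 0 0 -0.3 0 0 -0.118" --pt "1 0 0 -0.3 0 0 -0.118" --pt "1 -0.405 -0.589 0 0 0 0" --pt "1 -0.405 -0.589 0 0 0 0" --pt "1 -0.405 -0.589 0 0 0 0" --pt "1 -0.405 -0.589 0 0 0 0" --pt "1 -0.405 -0.589 0 0 0 0" --pt "1 -0.405 -0.589 0 0 0 0" --pt "1 -0.405 -0.589 0 0 0 0" --pt "1 -0.405 -0.589 0 0 0 0" --pt "1 -0.405 -0.589 0 0 0 0" --pt "1 -0.405 -0.589 0 0 0 0" --pt "1 -0.405 -0.589 0 0 0 0" --pt "1 -0.405 -0.589 0 0 0 0" --pt "1 -0.405 -0.589 0 0 0 0" --pt "1 -0.405 -0.589 0 0 0 0" --pt "1 -0.405 -0.589 0 0 0 0" --pt "1 -0.405 -0.589 0 0 0 0"

```text
time_s: 3.0
ee_pos: [0.5717, 0.0616, 0.2655]
eef_rot: [3.142, 0.0, -3.064]
force: [0.2, 0.6, -0.0]
grip_width: 0.0939
grip_force: 0.0
```

```bash
cat >> h.py <<'E'
from scipy.spatial.transform import Rotation as Ro
def wrist():
    o=ctrl.get_obs();p=ctrl.camera("wrist")
    T=np.eye(4);T[:3,:3]=Ro.from_euler("xyz",o["eef_rot"]).as_matrix();T[:3,3]=o["ee_pos"]
    p["pose"]=T@np.array(p["tool_from_camera"]);return o,p
def rect(p,lo,hi,box,z,name):
    im=p["color"];hsv=cv2.cvtColor(im,cv2.COLOR_BGR2HSV)
    x0,y0,x1,y1=box;m=np.zeros(im.shape[:2],'uint8');m[y0:y1,x0:x1]=cv2.inRange(hsv,np.array(lo),np.array(hi))[y0:y1,x0:x1]
    n,l,s,c=cv2.connectedComponentsWithStats(m)
    if n<2: print(name,"none");return
    k=1+np.argmax(s[1:,4]);q=cv2.findNonZero((l==k).astype('uint8'))
    b=cv2.boxPoints(cv2.minAreaRect(q));W=np.array([at(p,u,z)[:2] for u in b]);e=np.diff(np.vstack([W,W[:1]]),axis=0)
    i=np.argmax(np.linalg.norm(e,axis=1))
    print(name,"px",b.mean(0).round(),"c",W.mean(0).round(4),"sizes",np.linalg.norm(e[:2],axis=1).round(4),"deg",np.degrees(np.arctan2(e[i,1],e[i,0])).round(1)%180)
def togo(xyz,yaw):
    o=ctrl.get_obs();R=Ro.from_euler("xyz",o["eef_rot"]);T=Ro.from_euler("xyz",[np.pi,0,yaw])
    print("pos",o["ee_pos"].round(4),"yaw",np.degrees(o["eef_rot"]).round(2),"shift units",(R.inv().apply(np.array(xyz)-o["ee_pos"])/.05).round(3),"turn",(R.inv()*T).as_rotvec().round(4))
E
python3 - <<'E'
from h import *
o,p=wrist();print(o["ee_pos"],o["eef_rot"],o["time_s"],o["force"],o["moment"])
cv2.imwrite("pics/w1.png",p["color"])
rect(p,(0,150,60),(6,255,255),(0,0,512,384),.122,"red")
rect(p,(45,80,30),(85,255,255),(0,0,512,384),.042,"green")
t=ctrl.camera("top")
print("mat",[at(t,(a/1.5625,b/1.5625),.004).round(3)[:2].tolist() for a,b in((207,254),(266,254),(266,322),(207,322))])
E
```

```text
[0.57168133 0.06155299 0.26549526] [ 3.14154410e+00  1.28743174e-04 -3.06449348e+00] 3.0 [ 0.21281029  0.55073678 -0.02783084] [0.01694487 0.00678292 0.00407726]
red px [258. 180.] c [0.5741 0.0648] sizes [0.0536 0.015 ] deg 1.4
green px [256. 152.] c [0.5514 0.0613] sizes [0.0415 0.0673] deg 5.2
mat [[0.539, 0.422], [0.539, 0.292], [0.388, 0.29], [0.389, 0.419]]
```

View pics/w1.png

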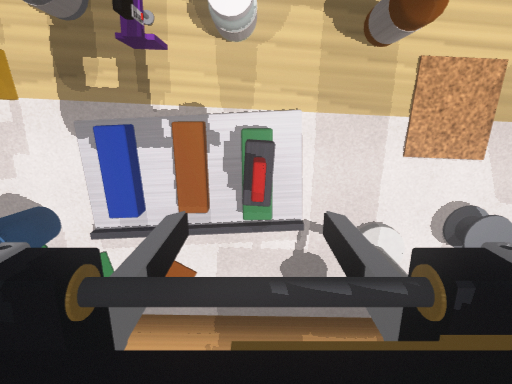

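The wrist view shows the weight's red grip at (258,180) and the green block around it with corners near (244,128)–(273,220). The mat is at upper right, (455,107). Next I'll refine the yaws.

```bash
cat >> h.py <<'E'
def fit(p,m,z,name):
    q=cv2.findNonZero(m.astype('uint8'));W=np.array([at(p,u,z)[:2] for u in q.reshape(-1,2)],'float32')
    W=W[::1];r=cv2.minAreaRect(W*1000);b=cv2.boxPoints(r)/1000;e=np.diff(np.vstack([b,b[:1]]),axis=0);L=np.linalg.norm(e,axis=1);i=L.argmax()
    C=np.cov(W.T);w,v=np.linalg.eigh(C);d=v[:,1]
    print(name,"n",len(q),"c",b.mean(0).round(4),"mean",W.mean(0).round(4),"L",L[:2].round(4),"rectdeg",np.degrees(np.arctan2(e[i,1],e[i,0])).round(1)%180,"pca",np.degrees(np.arctan2(d[1],d[0])).round(1)%180)
E
python3 - <<'E'
from h import *
o,p=wrist();print("cam",p["pose"][:3,3].round(3))
h=cv2.cvtColor(p["color"],cv2.COLOR_BGR2HSV)
def col(lo,hi,b):
    m=np.zeros(h.shape[:2],bool);m[b[1]:b[3],b[0]:b[2]]=cv2.inRange(h,np.array(lo),np.array(hi))[b[1]:b[3],b[0]:b[2]]>0;return m
fit(p,col((0,150,60),(6,255,255),(240,150,275,210)),.122,"red")
g=col((45,80,30),(85,255,255),(235,120,280,225));fit(p,g,.042,"green")
fit(p,col((5,120,50),(20,255,255),(165,115,215,215)),.038,"amber")
fit(p,col((105,120,50),(130,255,255),(90,115,150,225)),.046,"blue")
d=col((0,0,0),(180,80,80),(240,135,276,212));fit(p,d|col((0,150,60),(6,255,255),(240,150,275,210)),.077,"foot")
ctrl_names=[r for r in ctrl.cut_out("green_block",p)]
x=p["color"][115:235,225:295];cv2.imwrite("pics/w2.png",cv2.resize(x,(350,600),interpolation=cv2.INTER_CUBIC))
E
```

```text
cam [0.502 0.054 0.444]
red n 553 c [0.5739 0.0647] mean [0.5737 0.0646] L [0.0153 0.0542] rectdeg 1.0 pca 1.5
green n 815 c [0.5865 0.0638] mean [0.5868 0.062 ] L [0.043  0.1375] rectdeg 5.1 pca 6.300000000000011
amber n 2866 c [ 0.5834 -0.0348] mean [ 0.5806 -0.0352] L [0.0475 0.1378] rectdeg 4.9 pca 4.800000000000011
blue n 3507 c [ 0.5963 -0.1367] mean [ 0.5927 -0.1373] L [0.0566 0.1381] rectdeg 6.5 pca 6.0
foot n 1007 c [0.5751 0.064 ] mean [0.5771 0.0604] L [0.0381 0.0905] rectdeg 0.5 pca 4.199999999999989
```

View pics/w2.png

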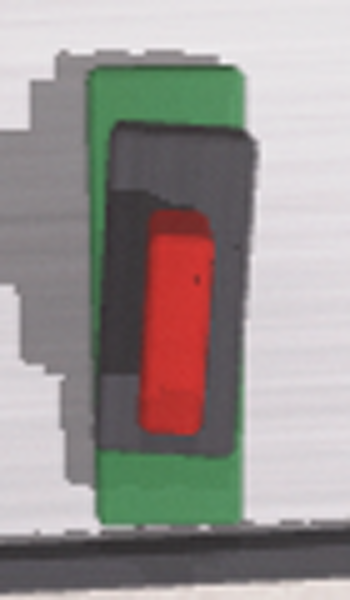

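Emit:
move_arm --pt "1 -0.046 0.06 0 0 0 0.054" --pt "1 0 0 0.25 0 0 0" --pt "1 0 0 0.25 0 0 0" --pt "1 0 0 0.25 0 0 0" --pt "1 0 0 0.25 0 0 0" --pt "1 0 0 0.25 0 0 0" --pt "1 0 0 0.25 0 0 0" --pt "1 0 0 0.25 0 0 0" --pt "1 0 0 0.25 0 0 0" --pt "1 0 0 0.25 0 0 0" --pt "1 0 0 0.25 0 0 0" --pt "1 0 0 0.25 0 0 0" --pt "1 0 0 0.25 0 0 0" --pt "1 0 0 0.2 0 0 0" --pt "1 0 0 0.15 0 0 0" --pt "1 0 0 0.1 0 0 0" --pt "1 0 0 0.1 0 0 0" --pt "1 0 0 0.05 0 0 0" --pt "1 0 0 0 0 0 0"

```text
time_s: 5.1
ee_pos: [0.573, 0.066, 0.0853]
eef_rot: [3.142, -0.0, -3.118]
force: [0.1, 0.3, -0.7]
grip_width: 0.0941
grip_force: 0.0
```

```bash
python3 - <<'E'
from h import *
o,p=wrist();print(o["ee_pos"],o["eef_rot"],o["force"])
cv2.imwrite("pics/w3.png",p["color"])
h=cv2.cvtColor(p["color"],cv2.COLOR_BGR2HSV)
m=cv2.inRange(h,np.array((0,150,60)),np.array((6,255,255)))>0
n,l,s,c=cv2.connectedComponentsWithStats(m.astype('uint8'));fit(p,l==1+np.argmax(s[1:,4]),.122,"red")
E
```

```text
[0.57295858 0.06604321 0.08532156] [ 3.14158624e+00 -1.02751184e-04 -3.11837968e+00] [ 0.06267875  0.3360537  -0.65353653]
red n 2241 c [0.5664 0.0647] mean [0.5661 0.0645] L [0.0152 0.0509] rectdeg 0.6 pca 0.5
```

View pics/w3.png

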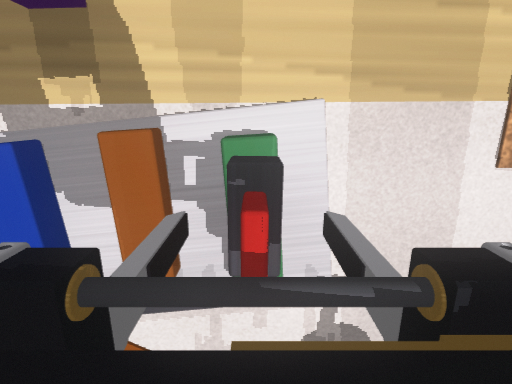

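The red grip at (256,222) sits between the fingers, about 1.3 mm off centre. I'll centre on it and close.

Emit:
move_arm --pt "1 0 -0.026 0 0 0 0" --pt "0.6 0 0 0 0 0 0" --pt "0.5 0 0 0 0 0 0" --pt "0.4 0 0 0 0 0 0" --pt "0.3 0 0 0 0 0 0" --pt "0.25 0 0 0 0 0 0" --pt "0.2 0 0 0 0 0 0" --pt "0.15 0 0 0 0 0 0" --pt "0.1 0 0 0 0 0 0" --pt "0 0 0 0 0 0 0" --pt "0 0 0 0 0 0 0" --pt "0 0 0 0 0 0 0" --force 30

```text
time_s: 6.35
ee_pos: [0.573, 0.0649, 0.0854]
eef_rot: [3.141, -0.0, -3.118]
force: [0.5, 0.3, -0.6]
grip_width: 0.0157
grip_force: 30.0
```

Emit:
move_arm --pt "0 0 0 -0.04 0 0 0" --pt "0 0 0 -0.04 0 0 0" --pt "0 0 0 -0.04 0 0 0" --pt "0 0 0 -0.08 0 0 0" --pt "0 0 0 -0.15 0 0 0" --pt "0 0 0 -0.2 0 0 0" --pt "0 0 0 -0.25 0 0 0" --pt "0 0 0 -0.25 0 0 0" --pt "0 0 0 -0.25 0 0 0" --pt "0 0 0 -0.2 0 0 0" --pt "0 0 0 -0.1 0 0 0" --pt "0 0 0 0 0 0 0" --force 40

```text
time_s: 7.55
ee_pos: [0.5732, 0.0648, 0.1662]
eef_rot: [3.142, 0.001, -3.118]
force: [0.9, 0.6, -8.3]
grip_width: 0.0161
grip_force: 40.0
```

```bash
python3 - <<'E'
from h import *
o,p=wrist();print(o["force"],o["moment"],o["grip_width"])
h=cv2.cvtColor(p["color"],cv2.COLOR_BGR2HSV)
t=ctrl.camera("top");cv2.imwrite("pics/t2.png",t["color"])
for r in ctrl.cut_out("mat",p)[:2]:
    print(r["conf"],r["centre"]);fit(p,r["mask"],.004,"mat")
hs=cv2.cvtColor(t["color"],cv2.COLOR_BGR2HSV)
for n,b,z in(("green",(220,115,255,175),.042),):
    m=np.zeros((384,512),bool);m[b[1]:b[3],b[0]:b[2]]=cv2.inRange(hs,np.array((45,80,30)),np.array((85,255,255)))[b[1]:b[3],b[0]:b[2]]>0;fit(t,m,z,n)
togo([.464,.356,.2],o["eef_rot"][2])
E
```

```text
[ 0.86129563  0.56844522 -8.29536921] [0.06294988 0.0394299  0.00996563] 0.01607527677267698Traceback (most recent call last):
  File "<stdin>", line 9, in <module>
  File "h.py", line 28, in fit
    q=cv2.findNonZero(m.astype('uint8'));W=np.array([at(p,u,z)[:2] for u in q.reshape(-1,2)],'float32')
                                                                            ^^^^^^^^^
AttributeError: 'NoneType' object has no attribute 'reshape'
```

Emit:
move_arm --pt "0 0.06 0.17 0 0 0 0" --pt "0 0.12 0.345 0 0 0 0" --pt "0 0.12 0.345 0 0 0 0" --pt "0 0.12 0.345 0 0 0 0" --pt "0 0.12 0.345 0 0 0 0" --pt "0 0.12 0.345 0 0 0 0" --pt "0 0.12 0.345 0 0 0 0" --pt "0 0.12 0.345 0 0 0 0" --pt "0 0.12 0.345 0 0 0 0" --pt "0 0.12 0.345 0 0 0 0" --pt "0 0.12 0.345 0 0 0 0" --pt "0 0.12 0.345 0 0 0 0" --pt "0 0.12 0.345 0 0 0 0" --pt "0 0.12 0.345 0 0 0 0" --pt "0 0.12 0.345 0 0 0 0" --pt "0 0.12 0.345 0 0 0 0" --pt "0 0.12 0.345 0 0 0 0" --pt "0 0.06 0.17 0 0 0 0" --pt "0 0 0 0 0 0 0"

```text
time_s: 9.6
ee_pos: [0.4635, 0.3562, 0.1651]
eef_rot: [-3.141, -0.001, -3.117]
force: [0.2, 0.4, -9.1]
grip_width: 0.0161
grip_force: 40.0
```

```bash
python3 - <<'E'
from h import *
o,p=wrist();print(o["ee_pos"],o["force"],o["grip_width"])
for r in ctrl.cut_out("mat",p)[:2]:
    print(r["conf"],r["centre"]); fit(p,r["mask"],.004,"mat")
t=ctrl.camera("top")
cv2.imwrite("pics/t2.png",np.vstack([cv2.resize(t["color"][100:220,120:320],(500,300),interpolation=cv2.INTER_CUBIC),cv2.resize(p["color"][84:384],(500,293))]))
E
```

```text
[0.4634999  0.35615949 0.16510356] [ 0.23817858  0.42110889 -9.06210187] 0.016115897562276906
0.96 [152.3, 264.1]
mat n 7370 c [0.4662 0.3604] mean [0.4458 0.3616] L [0.1309 0.1484] rectdeg 2.100006 pca 71.8
```

View pics/t2.png

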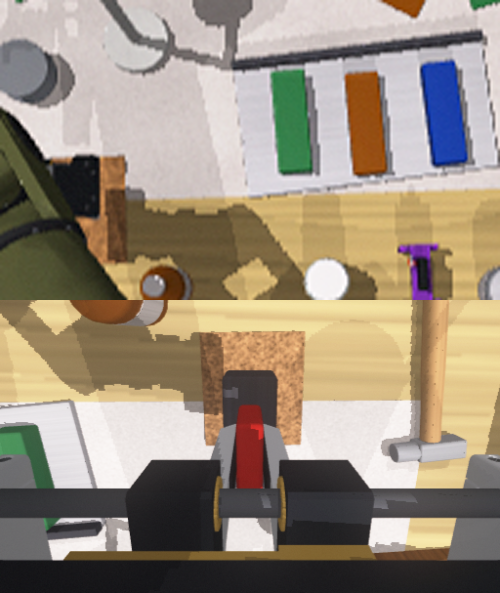

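The weight hangs upright over the mat, which is centred at (0.466, 0.360). I'll lower it.

Emit:
move_arm --pt "0 -0.04 0.08 0.1 0 0 0" --pt "0 0 0 0.2 0 0 0" --pt "0 0 0 0.25 0 0 0" --pt "0 0 0 0.25 0 0 0" --pt "0 0 0 0.25 0 0 0" --pt "0 0 0 0.25 0 0 0" --pt "0 0 0 0.25 0 0 0" --pt "0 0 0 0.2 0 0 0" --pt "0 0 0 0.15 0 0 0" --pt "0 0 0 0.1 0 0 0" --pt "0 0 0 0.1 0 0 0" --pt "0 0 0 0.06 0 0 0" --pt "0 0 0 0.06 0 0 0" --pt "0 0 0 0.04 0 0 0" --pt "0 0 0 0.03 0 0 0" --pt "0 0 0 0.02 0 0 0" --pt "0 0 0 0.02 0 0 0" --pt "0 0 0 0 0 0 0"

```text
time_s: 11.55
ee_pos: [0.4661, 0.3593, 0.0489]
eef_rot: [-3.142, -0.0, -3.118]
force: [-0.3, 0.2, -8.6]
grip_width: 0.0158
grip_force: 40.0
```

Emit:
move_arm --pt "0 0 0 0.01 0 0 0" --pt "0 0 0 0.01 0 0 0" --pt "0 0 0 0.01 0 0 0" --pt "0 0 0 0.01 0 0 0" --pt "0 0 0 0 0 0 0"

```text
time_s: 12.05
ee_pos: [0.4662, 0.3594, 0.0474]
eef_rot: [3.141, 0.0, -3.118]
force: [-2.3, -1.9, -0.4]
grip_width: 0.016
grip_force: 40.0
```

The load is off the wrist, so the weight has landed. Release and rise.

Emit:
move_arm --pt "0.2 0 0 0 0 0 0" --pt "0.3 0 0 0 0 0 0" --pt "0.5 0 0 0 0 0 0" --pt "0.8 0 0 0 0 0 0" --pt "0.8 0 0 0 0 0 0" --pt "0.8 0 0 -0.1 0 0 0" --pt "0.8 0 0 -0.3 0 0 0" --pt "0.8 0 0 -0.4 0 0 0" --pt "0.8 0 0 -0.5 0 0 0" --pt "0.8 0 0 -0.5 0 0 0" --pt "0.8 0 0 -0.5 0 0 0" --pt "0.8 0 0 -0.5 0 0 0" --pt "0.8 0 0 -0.5 0 0 0" --pt "0.8 0 0 -0.5 0 0 0" --pt "0.8 0 0 -0.5 0 0 0" --pt "0.8 0 0 -0.4 0 0 0"

```text
time_s: 13.65
ee_pos: [0.466, 0.3593, 0.2851]
eef_rot: [3.14, 0.002, -3.118]
force: [-0.3, 0.3, -0.2]
grip_width: 0.075
grip_force: 0.0
```

```bash
python3 - <<'E'
from h import *
o,p=wrist();cv2.imwrite("pics/w4.png",p["color"])
togo([.455,-.362,.28],np.radians(101))
for r in ctrl.cut_out("weight",p)[:2]: print(r["conf"],r["centre"]);fit(p,r["mask"],.039,"weight")
E
```

```text
pos [0.4666 0.3597 0.2882] yaw [ 179.8     0.32 -178.67] shift units [  0.568 -14.425   0.109] turn [0.0069 0.0021 1.4021]
0.82 [165.5, 256.1]
weight n 1468 c [0.4691 0.3602] mean [0.4678 0.3592] L [0.04   0.0904] rectdeg 0.7 pca 0.5
0.72 [274.7, 203.6]
weight n 801 c [0.7162 0.2655] mean [0.7036 0.2786] L [0.1641 0.0654] rectdeg 158.4 pca 168.8
```

Emit:
move_arm --pt "1 0.03 -0.6 0 0 0 0" --pt "1 0.03 -0.8 0 0 0 0" --pt "1 0.03 -0.8 0 0 0 0" --pt "1 0.03 -0.8 0 0 0 0" --pt "1 0.03 -0.8 0 0 0 0" --pt "1 0.03 -0.8 0 0 0 0" --pt "1 0.03 -0.8 0 0 0 0" --pt "1 0.03 -0.8 0 0 0 0" --pt "1 0.03 -0.8 0 0 0 0" --pt "1 0.03 -0.8 0 0 0 0" --pt "1 0.03 -0.8 0 0 0 0" --pt "1 0.03 -0.8 0 0 0 0" --pt "1 0.03 -0.8 0 0 0 0" --pt "1 0.03 -0.8 0 0 0 0" --pt "1 0.03 -0.8 0 0 0 0" --pt "1 0.03 -0.8 0 0 0 0" --pt "1 0.03 -0.8 0 0 0 0" --pt "1 0.03 -0.8 0 0 0 0" --pt "1 0.03 -0.2 0 0 0 0"

```text
time_s: 15.65
ee_pos: [0.4533, -0.3639, 0.2807]
eef_rot: [3.141, -0.001, -3.121]
force: [0.4, 1.1, -0.2]
grip_width: 0.0938
grip_force: 0.0
```

Emit:
move_arm --pt "1 0 0 0 0 0 0.14" --pt "1 0 0 0 0 0 0.14" --pt "1 0 0 0 0 0 0.14" --pt "1 0 0 0 0 0 0.14" --pt "1 0 0 0 0 0 0.14" --pt "1 0 0 0 0 0 0.14" --pt "1 0 0 0 0 0 0.14" --pt "1 0 0 0 0 0 0.14" --pt "1 0 0 0 0 0 0.14" --pt "1 0 0 0 0 0 0.14" --pt "1 0 0 0 0 0 0"

```text
time_s: 16.75
ee_pos: [0.4543, -0.3605, 0.2817]
eef_rot: [-3.141, -0.0, 1.763]
force: [-0.5, 0.7, 0.5]
grip_width: 0.0938
grip_force: 0.0
```

```bash
python3 - <<'E'
from h import *
o,p=wrist();cv2.imwrite("pics/w5.png",p["color"]);print(o["ee_pos"],np.degrees(o["eef_rot"]),p["pose"][:3,3])
for r in ctrl.cut_out("gauge",p)[:3]: 
    print(r["conf"],r["centre"])
    v=cv2.cvtColor(p["color"],cv2.COLOR_BGR2HSV)[...,2]
    m=r["mask"];m=cv2.morphologyEx(m.astype('uint8'),cv2.MORPH_CLOSE,np.ones((9,9)))>0
    d=(m&(v<60)).astype('uint8');n,l,s,c=cv2.connectedComponentsWithStats(d)
    if n>1: k=1+np.argmax(s[1:,4]);print("px",c[k]);fit(p,l==k,.136,"grip")
E
```

```text
[ 0.4542733  -0.36049193  0.28172122] [-1.79985570e+02 -2.38191153e-02  1.01002935e+02] [ 0.44131587 -0.29092506  0.46091605]
0.83 [181.2, 271.6]
px [271.00862069 186.81034483]
grip n 580 c [ 0.4763 -0.3674] mean [ 0.4762 -0.3679] L [0.0628 0.0151] rectdeg 100.1 pca 101.4
0.81 [160.5, 189.5]
px [181.90697674 165.3627907 ]
grip n 430 c [ 0.3666 -0.3628] mean [ 0.3664 -0.3622] L [0.0402 0.016 ] rectdeg 116.2 pca 114.0
0.76 [59.2, 76.1]
px [61.46905697 58.28732809]
grip n 2036 c [ 0.2233 -0.2719] mean [ 0.223  -0.2703] L [0.0396 0.0592] rectdeg 79.5 pca 76.4
```

View pics/w5.png

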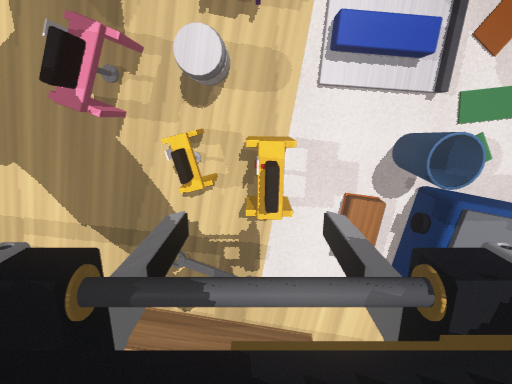

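The wrist view shows the large yellow gauge at (271,187), its grip measuring 63×15 mm, next to the small one at (185,163). I'll go over it, descend part way and check.

Emit:
move_arm --pt "1 -0.11 0.2 0 0 0 0" --pt "1 -0.11 0.2 0 0 0 0" --pt "1 0 0 0.3 0 0 0" --pt "1 0 0 0.3 0 0 0" --pt "1 0 0 0.3 0 0 0" --pt "1 0 0 0.3 0 0 0" --pt "1 0 0 0.3 0 0 0" --pt "1 0 0 0.3 0 0 0" --pt "1 0 0 0.3 0 0 0" --pt "1 0 0 0.1 0 0 0" --pt "1 0 0 0 0 0 0"

```text
time_s: 17.95
ee_pos: [0.4759, -0.3678, 0.1715]
eef_rot: [-3.141, -0.001, 1.767]
force: [-0.2, -0.8, 0.6]
grip_width: 0.094
grip_force: 0.0
```

```bash
python3 - <<'E'
from h import *
o,p=wrist();cv2.imwrite("pics/w6.png",p["color"])
for r in ctrl.cut_out("gauge",p)[:3]: 
    print(r["conf"],r["centre"])
    v=cv2.cvtColor(p["color"],cv2.COLOR_BGR2HSV)[...,2]
    m=r["mask"];m=cv2.morphologyEx(m.astype('uint8'),cv2.MORPH_CLOSE,np.ones((9,9)))>0
    d=(m&(v<60)).astype('uint8');n,l,s,c=cv2.connectedComponentsWithStats(d)
    if n>1: k=1+np.argmax(s[1:,4]);print("px",c[k]);fit(p,l==k,.136,"grip")
togo([.476,-.368,.0985],np.radians(101))
E
```

```text
0.75 [52.5, 29.9]
0.72 [166.4, 145.0]
px [131.45572917 172.5859375 ]
grip n 1152 c [ 0.3755 -0.3601] mean [ 0.3749 -0.3592] L [0.0379 0.0205] rectdeg 115.2 pca 113.5
0.71 [194.0, 258.5]
px [255.96875    204.88541667]
grip n 1344 c [ 0.4772 -0.367 ] mean [ 0.4771 -0.3666] L [0.0644 0.0147] rectdeg 100.8 pca 100.2
pos [ 0.4763 -0.3682  0.1727] yaw [1.7997e+02 4.0000e-02 1.0118e+02] shift units [ 0.006 -0.006  1.484] turn [0.0006 0.0007 0.0032]
```

View pics/w6.png

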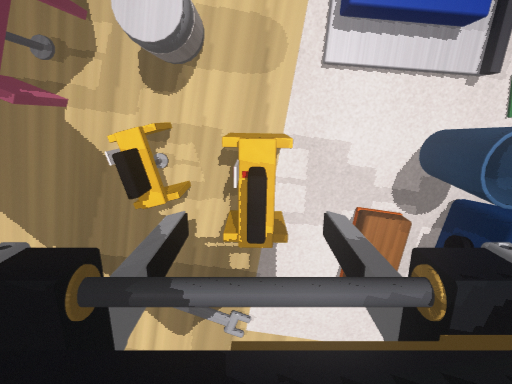

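Aligned: the grip at (256,205) is centred between the fingers. Descend and grip.

Emit:
move_arm --pt "1 0 0.02 0.2 0 0 0.008" --pt "1 0 0 0.25 0 0 0" --pt "1 0 0 0.25 0 0 0" --pt "1 0 0 0.25 0 0 0" --pt "1 0 0 0.2 0 0 0" --pt "1 0 0 0.15 0 0 0" --pt "1 0 0 0.1 0 0 0" --pt "1 0 0 0.05 0 0 0" --pt "0.6 0 0 0 0 0 0" --pt "0.5 0 0 0 0 0 0" --pt "0.4 0 0 0 0 0 0" --pt "0.3 0 0 0 0 0 0" --pt "0.22 0 0 0 0 0 0" --pt "0.16 0 0 0 0 0 0" --pt "0.1 0 0 0 0 0 0" --pt "0 0 0 0 0 0 0" --pt "0 0 0 0 0 0 0" --pt "0 0 0 0 0 0 0" --force 40

```text
time_s: 19.85
ee_pos: [0.4771, -0.3679, 0.0994]
eef_rot: [-3.142, -0.0, 1.757]
force: [0.8, -0.2, 0.2]
grip_width: 0.0176
grip_force: 0.0
```

Emit:
move_arm --pt "0 0 0 0 0 0 0" --pt "0 0 0 0 0 0 0" --pt "0 0 0 -0.03 0 0 0" --pt "0 0 0 -0.05 0 0 0" --pt "0 0 0 -0.1 0 0 0" --pt "0 0 0 -0.2 0 0 0" --pt "0 0 0 -0.3 0 0 0" --pt "0 0 0 -0.3 0 0 0" --pt "0 0 0 -0.3 0 0 0" --pt "0 0 0 -0.3 0 0 0" --pt "0 0 0 -0.3 0 0 0" --pt "0 0 0 -0.3 0 0 0" --pt "0 0 0 -0.2 0 0 0" --pt "0 0 0 -0.1 0 0 0" --pt "0 0 0 0 0 0 0"

```text
time_s: 21.35
ee_pos: [0.4772, -0.368, 0.2241]
eef_rot: [3.141, 0.001, 1.757]
force: [-0.2, -0.4, -5.2]
grip_width: 0.0159
grip_force: 40.0
```

```bash
python3 - <<'E'
from h import *
t=ctrl.camera("top");s=ctrl.camera("scene");o=ctrl.get_obs();print(o["force"],o["moment"],o["grip_width"],o["grip_force"])
for p,n in((t,"top"),(s,"scene")):
  h=cv2.cvtColor(p["color"],cv2.COLOR_BGR2HSV)
  r=ctrl.cut_out("green_block",p)[0];print(n,r["conf"],r["centre"]);fit(p,r["mask"],.042,n)
  m=r["mask"]
  bx=(215,110,258,180) if n=="top" else (255,180,325,230)
  g=np.zeros_like(m);g[bx[1]:bx[3],bx[0]:bx[2]]=cv2.inRange(h,np.array((45,80,30)),np.array((90,255,255)))[bx[1]:bx[3],bx[0]:bx[2]]>0
  fit(p,g,.042,n+" colour")
togo([.58,.062,.23],np.radians(95.2))
E
```

```text
[ 0.3566802   0.06109755 -5.77478295] [-0.009219    0.01633608 -0.01797936] 0.015496777607888895 39.98564422130585
top 0.91 [148.2, 237.3]
top n 566 c [0.5832 0.0613] mean [0.5821 0.0625] L [0.0489 0.1409] rectdeg 5.2 pca 6.199999999999989
top colour n 541 c [0.5822 0.0626] mean [0.5818 0.0625] L [0.0447 0.14  ] rectdeg 4.8 pca 4.800000000000011
scene 0.75 [207.4, 289.4]
scene n 576 c [0.5978 0.0558] mean [0.6002 0.0558] L [0.066  0.1641] rectdeg 2.3 pca 179.3
scene colour n 456 c [0.5974 0.0545] mean [0.6017 0.0544] L [0.0572 0.1474] rectdeg 4.6 pca 2.0999999999999943
pos [ 0.4769 -0.3677  0.2227] yaw [-1.7995e+02 -6.0000e-02  1.0066e+02] shift units [ 8.065  3.616 -0.141] turn [-0.0009 -0.001   0.0953]
```

Emit:
move_arm --pt "0 0 0 0 0 0 0.048" --pt "0 0 0 0 0 0 0.048" --pt "0 0.2 0.1 0 0 0 0" --pt "0 0.4 0.16 0 0 0 0" --pt "0 0.4 0.16 0 0 0 0" --pt "0 0.4 0.16 0 0 0 0" --pt "0 0.4 0.16 0 0 0 0" --pt "0 0.4 0.16 0 0 0 0" --pt "0 0.4 0.16 0 0 0 0" --pt "0 0.4 0.16 0 0 0 0" --pt "0 0.4 0.16 0 0 0 0" --pt "0 0.4 0.16 0 0 0 0" --pt "0 0.4 0.16 0 0 0 0" --pt "0 0.4 0.16 0 0 0 0" --pt "0 0.4 0.16 0 0 0 0" --pt "0 0.4 0.16 0 0 0 0" --pt "0 0.4 0.16 0 0 0 0" --pt "0 0.4 0.16 0 0 0 0" --pt "0 0.35 0.16 0 0 0 0" --pt "0 0 0 0 0 0 0"

```text
time_s: 23.55
ee_pos: [0.5803, -0.0271, 0.2231]
eef_rot: [-3.141, -0.001, 1.665]
force: [-1.5, 0.4, -6.9]
grip_width: 0.0156
grip_force: 40.0
```

```bash
python3 - <<'E'
from h import *
o,p=wrist();print(o["ee_pos"],np.degrees(o["eef_rot"]),p["pose"][:3,3].round(3))
h=cv2.cvtColor(p["color"],cv2.COLOR_BGR2HSV)
m=cv2.inRange(h,np.array((45,80,30)),np.array((90,255,255)))
n,l,s,c=cv2.connectedComponentsWithStats(m);k=1+np.argmax(s[1:,4]);print(s[k],c[k]);fit(p,l==k,.042,"green")
cv2.imwrite("pics/w7.png",p["color"])
E
```

```text
[ 0.58028259 -0.02708728  0.22309553] [-1.79980353e+02 -4.17201332e-02  9.53791333e+01] [0.574 0.043 0.402]
[ 212   82  111   39 4064] [266.37106299 100.83120079]
green n 4064 c [0.5866 0.0642] mean [0.5866 0.0647] L [0.0444 0.1371] rectdeg 4.8 pca 5.099999999999994
```

View pics/w7.png

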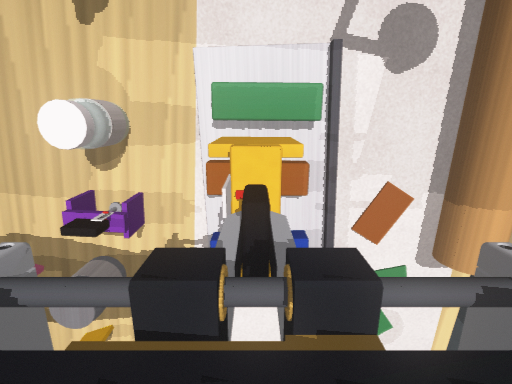

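The wrist view shows the green block clearly at (266,101), with the gauge held below it at (256,180). The block centre is about (0.586, 0.064) with yaw about 4.9°. I'll go over it and part way down.

Emit:
move_arm --pt "0 0.15 0.02 0 0 0 0.008" --pt "0 0.3 0.045 0 0 0 0" --pt "0 0.3 0.045 0 0 0 0" --pt "0 0.3 0.045 0 0 0 0" --pt "0 0.3 0.045 0 0 0 0" --pt "0 0.3 0.045 0 0 0 0" --pt "0 0.15 0.03 0 0 0 0" --pt "0 0 0 0 0 0 0" --pt "0 0 0 0.2 0 0 0" --pt "0 0 0 0.2 0 0 0" --pt "0 0 0 0.2 0 0 0" --pt "0 0 0 0.2 0 0 0" --pt "0 0 0 0.2 0 0 0" --pt "0 0 0 0.2 0 0 0" --pt "0 0 0 0.2 0 0 0" --pt "0 0 0 0.1 0 0 0" --pt "0 0 0 0.05 0 0 0" --pt "0 0 0 0 0 0 0"

```text
time_s: 25.4
ee_pos: [0.5864, 0.0611, 0.1458]
eef_rot: [-3.141, -0.0, 1.653]
force: [0.2, -0.5, -6.3]
grip_width: 0.0155
grip_force: 40.0
```

```bash
python3 - <<'E'
from h import *
o,p=wrist();s=ctrl.camera("scene");t=ctrl.camera("top");print(o["ee_pos"],np.degrees(o["eef_rot"]),o["force"])
a=cv2.resize(s["color"][150:260,220:350],(532,450),interpolation=cv2.INTER_CUBIC)
b=cv2.resize(p["color"][60:290,150:370],(268,280))
v=np.zeros((450,800,3),'uint8');v[:,:532]=a;v[:280,532:]=b;v[285:450,532:752]=cv2.resize(t["color"][110:185,200:300],(220,165))
cv2.imwrite("pics/w8.png",v)
R=Ro.from_euler("xyz",o["eef_rot"])
for y in(-.056,-.046,0,.046,.056):  # predicted leg undersides in scene picture
    P=o["ee_pos"]+R.apply([y,0,.0994]);q=proj(s,P);print(y,P.round(4),q.round(1),((q-[220,150])*4.09).round())
E
```

```text
[0.58639549 0.06109645 0.14582311] [-1.79993008e+02 -9.09781700e-04  9.46993315e+01] [ 0.18671297 -0.47063785 -6.33543219]
-0.056 [0.591  0.0053 0.0464] [275.4 209.6] [227. 244.]
-0.046 [0.5902 0.0153 0.0464] [277.8 208.4] [236. 239.]
0 [0.5864 0.0611 0.0464] [288.4 203. ] [280. 217.]
0.046 [0.5826 0.1069 0.0464] [298.6 197.8] [322. 195.]
0.056 [0.5818 0.1169 0.0464] [300.8 196.7] [331. 191.]
```

View pics/w8.png

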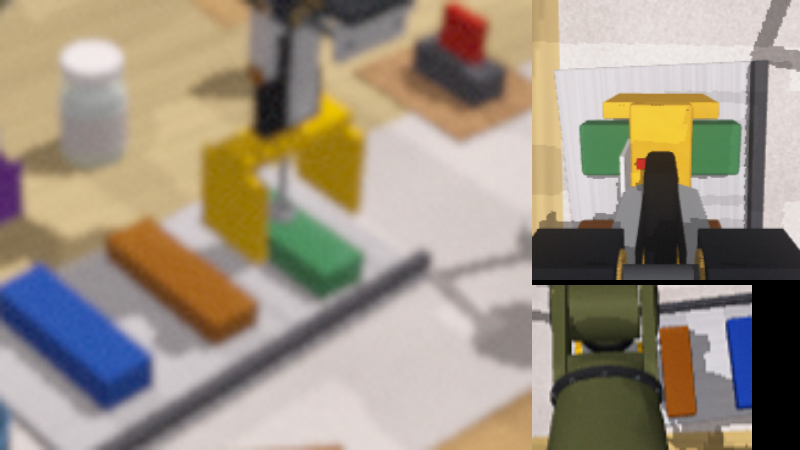

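The gauge straddles the green block with room on both sides. I'll correct about 2.5 mm across the block and lower slowly.

Emit:
move_arm --pt "0 0.05 -0.01 0.03 0 0 0" --pt "0 0 0 0.06 0 0 0" --pt "0 0 0 0.08 0 0 0" --pt "0 0 0 0.08 0 0 0" --pt "0 0 0 0.08 0 0 0" --pt "0 0 0 0.08 0 0 0" --pt "0 0 0 0.08 0 0 0" --pt "0 0 0 0.06 0 0 0" --pt "0 0 0 0.04 0 0 0" --pt "0 0 0 0.03 0 0 0" --pt "0 0 0 0.02 0 0 0" --pt "0 0 0 0.02 0 0 0" --pt "0 0 0 0 0 0 0"

```text
time_s: 26.85
ee_pos: [0.5857, 0.0636, 0.1129]
eef_rot: [3.141, -0.0, 1.653]
force: [-0.1, 1.1, -5.4]
grip_width: 0.0158
grip_force: 40.0
```

Emit:
move_arm --pt "0 0 0 0.01 0 0 0" --pt "0 0 0 0.01 0 0 0" --pt "0 0 0 0.01 0 0 0" --pt "0 0 0 0 0 0 0"

```text
time_s: 27.25
ee_pos: [0.5857, 0.0635, 0.1115]
eef_rot: [3.142, 0.0, 1.653]
force: [0.3, 1.5, -3.3]
grip_width: 0.016
grip_force: 40.0
```

Emit:
move_arm --pt "0 0 0 0.01 0 0 0" --pt "0 0 0 0 0 0 0"

```text
time_s: 27.45
ee_pos: [0.5858, 0.0636, 0.1114]
eef_rot: [3.141, -0.0, 1.653]
force: [-2.8, 3.0, 2.3]
grip_width: 0.0157
grip_force: 40.0
```

Both legs are loaded. Release and rise straight up.

Emit:
move_arm --pt "0.2 0 0 0 0 0 0" --pt "0.3 0 0 0 0 0 0" --pt "0.5 0 0 0 0 0 0" --pt "0.8 0 0 0 0 0 0" --pt "0.8 0 0 0 0 0 0" --pt "0.8 0 0 -0.1 0 0 0" --pt "0.8 0 0 -0.2 0 0 0" --pt "0.8 0 0 -0.4 0 0 0" --pt "0.8 0 0 -0.5 0 0 0" --pt "0.8 0 0 -0.5 0 0 0" --pt "0.8 0 0 -0.5 0 0 0" --pt "0.8 0 0 -0.5 0 0 0" --pt "0.8 -0.5 0 -0.4 0 0 0" --pt "0.8 -0.7 0 0 0 0 0" --pt "0.8 -0.7 0 0 0 0 0" --pt "0.8 -0.7 0 0 0 0 0" --pt "0.8 -0.7 0 0 0 0 0" --pt "0.8 -0.5 0 0 0 0 0" --pt "0.8 0 0 0 0 0 0"

```text
time_s: 29.35
ee_pos: [0.6011, -0.1286, 0.2665]
eef_rot: [3.141, 0.001, 1.65]
force: [-0.5, 1.1, 0.1]
grip_width: 0.0753
grip_force: 0.0
```

```bash
python3 - <<'E'
from h import *
t=ctrl.camera("top");s=ctrl.camera("scene");o,p=wrist()
h=cv2.cvtColor(t["color"],cv2.COLOR_BGR2HSV);b=(215,105,262,185)
g=np.zeros((384,512),bool);g[b[1]:b[3],b[0]:b[2]]=cv2.inRange(h,np.array((45,80,30)),np.array((85,255,255)))[b[1]:b[3],b[0]:b[2]]>0;fit(t,g,.042,"green")
v=np.zeros((590,800,3),'uint8');v[:300,:400]=cv2.resize(t["color"][95:200,180:320],(400,300),interpolation=cv2.INTER_CUBIC)
v[:300,400:]=cv2.resize(s["color"][140:245,220:360],(400,300),interpolation=cv2.INTER_CUBIC);v[300:,:387]=cv2.resize(p["color"],(387,290))
cv2.imwrite("pics/f.png",v);print(o["ee_pos"],o["time_s"])
E
```

```text
green n 384 c [0.5822 0.0627] mean [0.5774 0.062 ] L [0.045 0.14 ] rectdeg 4.6 pca 5.0
[ 0.60118425 -0.1257839   0.26653429] 29.45
```

View pics/f.png

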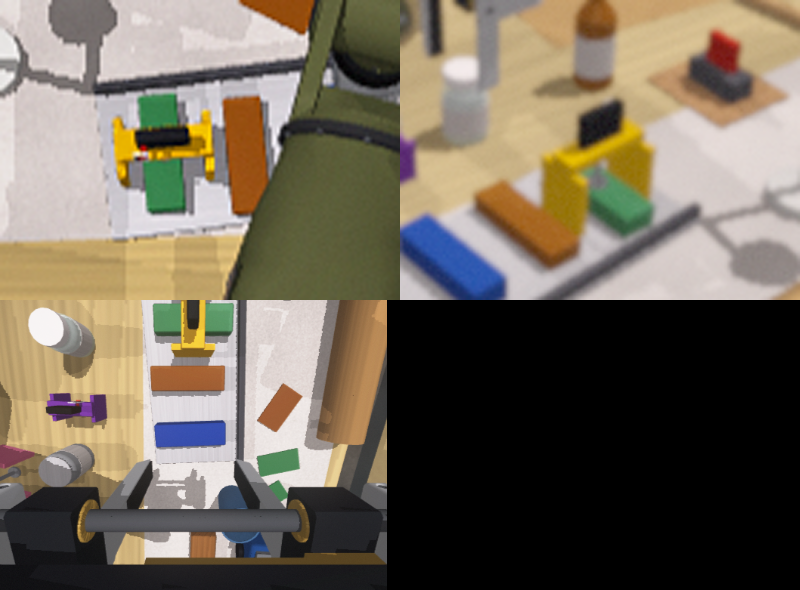

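The gauge stands squarely astride the middle of the green block: in the wrist view its column is 192 against a block spanning 153–232. The green block has not moved, and the weight is upright on the mat. I'm handing in.

```bash
python3 -c "
from station import ctrl
print(ctrl.hand_in())"
```

```text
the job is handed in; nothing more can be done
None
```

The job is done and handed in at about 29.5 s of the 64 s: the weight stands upright on the cork mat, the large yellow gauge stands astride the middle of the green block, and the block did not measurably move; I did not read the gauge's foot value.

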